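# Find the film-can lid that rocks and press it home

## Task

One of the four film cans on the inspection bench has a lid that has not gone home. Press lightly near the edges of the lids with a fingertip until you find the one that rocks, then push that lid down until it sits fully home and level, and finish with your fingertips still pressing it down firmly so that I can run tape round it. Do not hammer on the lids, do not pick anything up, and leave the cans and everything else standing where they are.

Things in the scene. Friction and masses are not known exactly. Their poses are not given: they have to be found in the camera images.
- can_a: one of four identical round grey plastic film cans, loose on the bench, base 127 mm across, 0.3 to 0.55 kg; origin under the centre of its base, z up. One can's lid (any of the four) is not home: it stands level but 3 to 4 mm proud, caught at two opposite points of its rim. A stiff push of about 12 N straight down near its centre sends it home, where it stays by friction and no longer rocks
- can_b: one of four identical round grey plastic film cans, loose on the bench, base 127 mm across, 0.3 to 0.55 kg; origin under the centre of its base, z up. One can's lid (any of the four) is not home: it stands level but 3 to 4 mm proud, caught at two opposite points of its rim. A stiff push of about 12 N straight down near its centre sends it home, where it stays by friction and no longer rocks
- can_c: one of four identical round grey plastic film cans, loose on the bench, base 127 mm across, 0.3 to 0.55 kg; origin under the centre of its base, z up. One can's lid (any of the four) is not home: it stands level but 3 to 4 mm proud, caught at two opposite points of its rim. A stiff push of about 12 N straight down near its centre sends it home, where it stays by friction and no longer rocks
- can_d: one of four identical round grey plastic film cans, loose on the bench, base 127 mm across, 0.3 to 0.55 kg; origin under the centre of its base, z up. One can's lid (any of the four) is not home: it stands level but 3 to 4 mm proud, caught at two opposite points of its rim. A stiff push of about 12 N straight down near its centre sends it home, where it stays by friction and no longer rocks
- lid_a: lid of can_a: flat grey disc 130 mm across with a 14 mm skirt; origin at the centre of its top face, z up. When home it is level, 30 mm above the can's underside, and unyielding. The loose one, pressed with 1 to 4 N near the edge, dips there 2 to 4 mm (to 0.07 rad) and springs back. It does not rock along the unknown line joining its two caught points: feel two places a quarter turn apart
- lid_b: lid of can_b: flat grey disc 130 mm across with a 14 mm skirt; origin at the centre of its top face, z up. When home it is level, 30 mm above the can's underside, and unyielding. The loose one, pressed with 1 to 4 N near the edge, dips there 2 to 4 mm (to 0.07 rad) and springs back. It does not rock along the unknown line joining its two caught points: feel two places a quarter turn apart
- lid_c: lid of can_c: flat grey disc 130 mm across with a 14 mm skirt; origin at the centre of its top face, z up. When home it is level, 30 mm above the can's underside, and unyielding. The loose one, pressed with 1 to 4 N near the edge, dips there 2 to 4 mm (to 0.07 rad) and springs back. It does not rock along the unknown line joining its two caught points: feel two places a quarter turn apart
- lid_d: lid of can_d: flat grey disc 130 mm across with a 14 mm skirt; origin at the centre of its top face, z up. When home it is level, 30 mm above the can's underside, and unyielding. The loose one, pressed with 1 to 4 N near the edge, dips there 2 to 4 mm (to 0.07 rad) and springs back. It does not rock along the unknown line joining its two caught points: feel two places a quarter turn apart
- amber_bottle: brown glass bottle with a black cap, 44 mm across, 80 mm tall; origin under its centre; bystander
- clear_bottle: clear glass bottle with a black cap, 48 mm across, 85 mm tall; origin under its centre; bystander
- tape_roll: roll of clear splicing tape lying flat, 52 mm across, 20 mm high; origin under its centre; bystander
- film_core: black plastic film core lying flat, 50 mm across, 16 mm high; origin under its centre; bystander
- loupe: black magnifying loupe standing upright, 48 mm across, 45 mm tall; origin under its centre; bystander
- marker: black felt-tip marker lying along its x axis, 140 mm long, 13 mm thick; origin under its middle; bystander
- tweezers: steel tweezers lying along their x axis, 145 mm long, 6 mm high; origin under their middle; bystander
- scissors: small steel scissors lying along their x axis, 145 mm long, 64 mm wide over the finger rings, 8 mm high; origin under the pivot; bystander
Things that resemble listed ones, but are neither listed nor needed, are in the scene too. Leave any purple or turquoise look-alike of the can_c alone.

How it is judged:
On the way:
1. the loose lid is made to rock by a press near its edge (((contact force between the fingers and lid_a above 0.3 N and angle between the z axis of lid_a and the z axis of can_a, either way round above 0.022 rad) or (contact force between the fingers and lid_b above 0.3 N and angle between the z axis of lid_b and the z axis of can_b, either way round above 0.022 rad) or (contact force between the fingers and lid_c above 0.3 N and angle between the z axis of lid_c and the z axis of can_c, either way round above 0.022 rad) or (contact force between the fingers and lid_d above 0.3 N and angle between the z axis of lid_d and the z axis of can_d, either way round above 0.022 rad))), for 0.05 s.
At the end, for the whole second after the job is handed in: All four lids are home (top no more than 31.2 mm above the can's underside, level with the can within 0.015 rad), the fingers still press with 2 to 40 N on the lid that has gone down (more than 2.5 mm from where it began), and all four cans stand flat on the bench (z of lid_a in the frame of can_a below 0.0312 m and z of lid_b in the frame of can_b below 0.0312 m and z of lid_c in the frame of can_c below 0.0312 m and z of lid_d in the frame of can_d below 0.0312 m and angle between the z axis of lid_a and the z axis of can_a, either way round below 0.015 rad and angle between the z axis of lid_b and the z axis of can_b, either way round below 0.015 rad and angle between the z axis of lid_c and the z axis of can_c, either way round below 0.015 rad and angle between the z axis of lid_d and the z axis of can_d, either way round below 0.015 rad and ((contact force between the fingers and lid_a between 2 and 40 N and distance of lid_a from where it was at the start of the episode above 0.0025 m) or (contact force between the fingers and lid_b between 2 and 40 N and distance of lid_b from where it was at the start of the episode above 0.0025 m) or (contact force between the fingers and lid_c between 2 and 40 N and distance of lid_c from where it was at the start of the episode above 0.0025 m) or (contact force between the fingers and lid_d between 2 and 40 N and distance of lid_d from where it was at the start of the episode above 0.0025 m)) and height (world z) of each of can_a, can_b, can_c, can_d below 0.004 m and angle between each of can_a, can_b, can_c, can_d's own z axis and vertical below 0.03 rad); the arm keeps its last pose, push and grip.
It fails at once if a can is lifted off the bench or tipped (height (world z) of any of can_a, can_b, can_c, can_d above 0.01 m or angle between any of can_a, can_b, can_c, can_d's own z axis and vertical above 0.1 rad).
It fails at once if a can is shoved more than 30 mm (distance of any of can_a, can_b, can_c, can_d from where it was at the start of the episode above 0.03 m).
It fails at once if a lid is hit or pressed with more than 60 N (contact force between the fingers and lid_a above 60 N or contact force between the fingers and lid_b above 60 N or contact force between the fingers and lid_c above 60 N or contact force between the fingers and lid_d above 60 N).
It fails at once if a bystander is moved more than 25 mm, lifted or knocked over (distance of any of amber_bottle, clear_bottle, tape_roll, film_core, loupe, marker, tweezers, scissors from where it was at the start of the episode above 0.025 m or angle between any of amber_bottle, clear_bottle, loupe's own z axis and vertical above 0.5 rad).
It also fails if it takes over 67 s, if anything falls off the work surface, if the arm or the gripper's body presses on something with over 40 N, if the wrist force passes 120 N, or if a joint passes its speed limit or range.

## Robot

A 6-joint arm with a two-finger parallel gripper is mounted at the origin on the work surface. World frame = base frame: x ahead of the robot, y to its left, z up, the work surface at z = 0. Lengths are in m, angles in rad, forces in N, time in s.
With the tool pointing down it reaches from about 0.275 to 0.85 m from the base axis. Payload 19 kg.
Tool frame: the origin (TCP) lies midway between the tips of the shut fingers; the grasp point (between the pads) lies 19 mm behind it; z points along the fingers, y is the direction in which the jaws open and shut (so a half turn about z gives the same grasp; the last joint's range is limited). The gripper opens to 85 mm and grips with 20 to 120 N. Pads are 22 mm wide; open, the fingers measure 114 mm over their backs; the gripper's body (76 mm by 85 mm) begins 54 mm behind the grasp point. The pads swing forward as they close: fully open they stand 13 mm farther back than shut.
Start: joints at [-1.378, 0.15, 1.437, -0, 1.554, -0.134], TCP at [0.185, -0.545, 0.231] pointing down, gripper open.
Joint ranges: [-2.8, 2.8], [-0.68, 2.1], [0.12, 2.68], [-1.39, 4.53], [0.16, 2.79], [-2.81, 2.81]. Speed limits (rad/s): [1.89, 1.89, 2.22, 3.01, 3.01, 3.01].

## Interface

Orientations are given as a 3x3 rotation matrix whose columns are the frame's x, y, z axes.
In Python, from plant import * gives the robot as it stands.
- The arm moves only by the tool carry_out, never from a script. Its arguments are lists of equal length, an entry for each row: "hand": the opening in per cent of the stroke, from 0 (shut) to 100 (fully open); "slide": the shift along the tool's x, y, z scaled (see below), a list of three; "roll": the turn about the tool's z scaled (see below). A call has 1 to 5 rows; each row is the pose to reach, as a shift and turn from the pose measured when the call began, along the tool's axes at that moment; what a row does not reach only later rows make up. The controller multiplies each number of a shift by 0.2 m and each number of a turn by 120 degrees. A row lasts 1/10 s, in which the tool goes at most 50 mm and 8.59 degrees, less where a joint would pass 70% of its speed; a pose out of reach is approached as far as the arm can. A call with a number of a shift or a turn outside -1 to 1 is refused whole. A call with a gripper value outside its range is refused whole. The fingers move at their own pace and stop on an object; the grip force is fixed at half the most. Time passes only in rows, so rows that repeat a pose let the fingers close. It gives the time, the measured TCP pose, the force and the opening at its end, in the units of the state.
- get_obs(): the state, without advancing time (a new reading comes with each control period).
- read_camera(name): name is "scene" or "top" or "wrist"; returns a dict with "img" (420x560x3 uint8, red, green, blue), "z_map" (420x560 float32, m along the optical axis (not along the pixel's ray), 0 where there is no reading), "K" (3x3 intrinsics, pixels), "rvec" (rotation vector, rad) and "tvec" (3), from world to camera coordinates, as OpenCV has them; the wrist camera has in their place "tool_from_camera" (4x4, takes a point from camera to tool coordinates, whose origin is the TCP and whose axes are the flange's). Camera axes: x right, y down, z forward; pixel columns grow to the right and rows downward; lengths in m; the calibration is good to about 2 mm. A picture is of the moment at which its call begins: read the wrist's pose just before it.
- close_job(): hands the job in, once; it reports no verdict.
The state is a dict: "t": time; "joint_pos": joint angles; "qvel": joint speeds; "tau": joint torques, N m; "eef_pos": TCP position; "ee_rot": TCP orientation; "contact_force": force on the tool from outside, world axes, zero at the start; "wrist_torque": the same for the moment, N m; "grip_width": finger opening in m.
Only numpy, scipy, OpenCV 4.12 (cv2) and the standard library are available. Lean on these libraries where they do the work, as an engineer would, in place of code of your own. Each camera call takes 0.05 s, during which the arm holds its last target. There are 200 camera calls.

## Working session

There is one attempt and no reset: what is moved stays moved. The work goes in short steps, Python scripts to look and compute and a tool call to move; the robot and the scene stay as the last step left them, time stands still between calls to the robot, and variables do not carry over. Pictures are saved under pics/ and viewed, about 8 in all and at most 12, crops included, and the job is handed in when it is done.

Besides the shell and the picture viewer there is one more tool, called after "Call:" as name(argument=value, ...) on one line, values as JSON. carry_out: Moves the arm, as the interface text tells. Its arguments: {"type":"object","properties":{"hand":{"type":"array"},"slide":{"type":"array"},"roll":{"type":"array"}},"required":["hand","slide","roll"]}

```bash
mkdir -p pics
python3 - <<'E'
from plant import *
import cv2,numpy as np
o=get_obs(); print(o)
for n in ("top","scene"):
    d=read_camera(n); cv2.imwrite(f"pics/{n}1.png",d["img"][:,:,::-1]); np.savez(f"{n}.npz",**{k:v for k,v in d.items()})
    print(n,d["K"],d["rvec"],d["tvec"])
E
```

```text
{'t': 0.0, 'joint_pos': array([-1.37800397e+00,  1.50998989e-01,  1.43800398e+00,  7.64715242e-06,
        1.55381506e+00, -1.34007938e-01]), 'qvel': array([-0.00041663, -0.00017834,  0.00023807, -0.00085856, -0.00060288,
        0.00077788]), 'tau': array([ 6.86006770e-04, -7.13057899e+01, -5.70872962e+01, -3.00278441e-05,
        8.89080693e-03,  2.80933676e-05]), 'eef_pos': array([ 0.18451596, -0.5443363 ,  0.23068154]), 'ee_rot': array([[ 9.47074405e-01,  3.21014050e-01, -2.27276403e-04],
       [ 3.21014084e-01, -9.47073655e-01,  1.20413049e-03],
       [ 1.71295312e-04, -1.21336010e-03, -9.99999249e-01]]), 'contact_force': array([-0.36106408,  0.62553283, -0.40749609]), 'wrist_torque': array([-0.02963744, -0.03815789,  0.00963187]), 'grip_width': 0.08524403930187915}
top [[500.44674847   0.         275.08182369]
 [  0.         500.44674847 209.92102044]
 [  0.           0.           1.        ]] [ 2.15215662 -2.20423143  0.11840649] [-0.06863295  0.52089085  1.61768704]
scene [[386.13376249   0.         277.15810868]
 [  0.         386.13376249 214.48627604]
 [  0.           0.           1.        ]] [ 2.15885595  1.12394752 -0.46477985] [-0.23443512 -0.31730304  1.52223934]
```

View pics/top1.png

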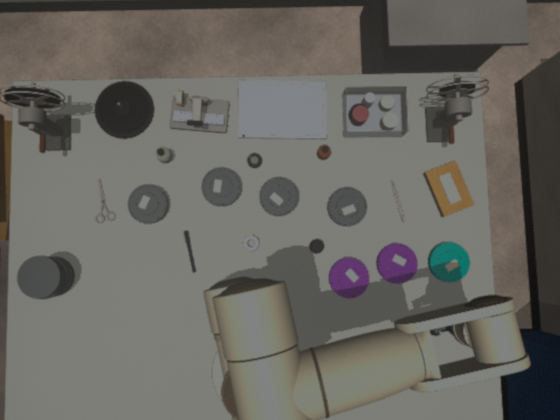

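View pics/scene1.png

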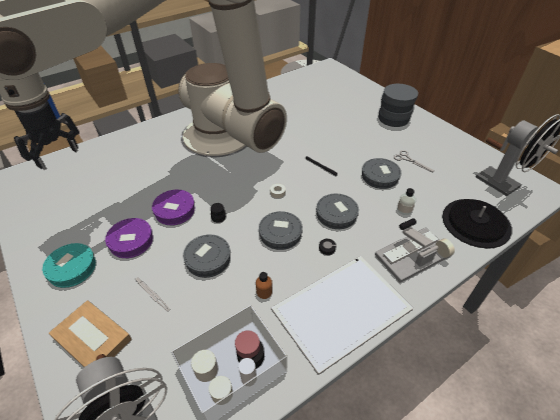

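The top view shows four grey cans at about (148,204), (222,187), (279,196) and (347,207). The purple and turquoise look-alikes are at (349,277), (397,263) and (449,262). The scene view agrees with this. Next I'll locate the cans and compare lid heights by depth.

```bash
cat > h.py <<'E'
import numpy as np,cv2
def load(n):
    d=np.load(n+".npz"); R=cv2.Rodrigues(d["rvec"])[0]; return d,R,d["K"],d["tvec"].ravel()
def cloud(n):
    d,R,K,t=load(n); z=d["z_map"]; v,u=np.mgrid[:420,:560]
    P=np.stack([(u-K[0,2])/K[0,0]*z,(v-K[1,2])/K[1,1]*z,z],-1)
    return (P-t)@R
def onplane(n,uv,h):
    d,R,K,t=load(n); r=R.T@np.linalg.solve(K,[*uv,1]); c=-R.T@t
    return c+r*(h-c[2])/r[2]
E
python3 - <<'E'
from h import *
C=cloud("top"); img=np.load("top.npz")["img"]; S=cloud("scene")
hsv=cv2.cvtColor(img,cv2.COLOR_RGB2HSV)
for nm,(u,v) in dict(p1=(148,204),p2=(222,187),p3=(279,196),p4=(347,207)).items():
    m=(hsv[:,:,2]<115).astype(np.uint8); w=np.zeros_like(m); cv2.circle(w,(u,v),25,1,-1); m&=w
    cs=max(cv2.findContours(m,0,2)[0],key=cv2.contourArea)
    (x,y),r=cv2.minEnclosingCircle(cs); mm=cv2.moments(cv2.convexHull(cs)); uv=(mm['m10']/mm['m00'],mm['m01']/mm['m00'])
    p=onplane("top",uv,.03)
    out=[]
    for Q in (C,S):
        g=np.linalg.norm(Q[:,:,:2]-p[:2],axis=2)
        lid=g<.055; ring=(g>.08)&(g<.09)
        # centre by depth
        hh=(Q[:,:,2]>.02)&(Q[:,:,2]<.045)&(g<.09); q=Q[hh][:,:2]
        out+=[np.round([np.median(Q[lid][:,2])*1e3,np.median(Q[ring][:,2])*1e3],1),(q.min(0)+q.max(0))/2,np.ptp(q,axis=0)]
    print(nm,np.round(uv,1),round(r,1),p.round(4),np.hypot(*p[:2]).round(3),*[np.round(o,4) for o in out])
for nm,uv,h in [("amber",(323,152),.08),("clear",(163,154),.085),("loupe",(317,246),.045),("tape",(251,242),.02),("core",(255,160),.016),("marker",(190,251),.01),("tweez",(398,201),.006),("sciss",(104,203),.008)]:
    print(nm,onplane("top",uv,h).round(3))
E
```

```text
p1 [148.7 203.5] 22.1 [0.5494 0.3315 0.03  ] 0.642 [30.5  0.4] [0.5504 0.3345] [0.1294 0.1314] [30.  -0.1] [0.5528 0.3331] [0.1328 0.1313]
p2 [221.5 186.4] 21.1 [0.6004 0.0931 0.03  ] 0.608 [30.3 -0.1] [0.6016 0.0933] [0.1279 0.1285] [30.3  0.6] [0.6038 0.0932] [0.1315 0.1297]
p3 [278.9 196. ] 20.7 [ 0.5642 -0.0946  0.03  ] 0.572 [30.   0.4] [ 0.5667 -0.0938] [0.1302 0.1291] [30.5  0.5] [ 0.5669 -0.0946] [0.1315 0.1298]
p4 [346.6 206.2] 20.7 [ 0.5254 -0.3159  0.03  ] 0.613 [33.4 -0.1] [ 0.5279 -0.3196] [0.1296 0.1311] [34.2  0.6] [ 0.5272 -0.318 ] [0.1314 0.1314]
amber [ 0.697 -0.239  0.08 ]
clear [0.701 0.273 0.085]
loupe [ 0.397 -0.213  0.045]
tape [0.416 0.    0.02 ]
core [ 0.689 -0.018  0.016]
marker [0.392 0.201 0.01 ]
tweez [ 0.541 -0.492  0.006]
sciss [0.557 0.484 0.008]
```

Can p4 at (0.527, -0.318) stands about 33.5–34 mm tall and the others about 30 mm, so it is the prime suspect. I'll shut the fingers and move toward its near edge.

Call:
carry_out(hand=[0,0,0,0,0], slide=[[0.2,-0.07,0],[0.4,-0.14,0],[0.6,-0.2,0],[0.8,-0.27,0],[0.87,-0.3,0]], roll=[0,0,0,0,0])

```text
t: 0.6
eef_pos: [0.3323, -0.4295, 0.2307]
ee_rot: [[0.946, 0.323, 0.0], [0.323, -0.946, 0.002], [0.001, -0.002, -1.0]]
contact_force: [0.3, -0.1, 0.3]
grip_width: 0.0122
```

Call:
carry_out(hand=[0,0,0,0,0], slide=[[0.2,-0.07,0.15],[0.4,-0.14,0.3],[0.6,-0.2,0.45],[0.8,-0.27,0.6],[0.87,-0.3,0.65]], roll=[0,0,0,0,0])

```text
t: 1.1
eef_pos: [0.4786, -0.3139, 0.0982]
ee_rot: [[0.946, 0.324, -0.002], [0.324, -0.946, 0.004], [-0.0, -0.004, -1.0]]
contact_force: [-1.2, -0.4, 0.9]
grip_width: -0.0001
```

```bash
cat > st.py <<'E'
from plant import *
import numpy as np,sys
o=get_obs(); print(o["t"],o["eef_pos"].round(4),o["contact_force"].round(2),round(o["grip_width"],4)); print(o["ee_rot"].round(3).tolist())
if len(sys.argv)>3:
    d=np.array([float(a) for a in sys.argv[1:4]])-o["eef_pos"]; print("slide",(o["ee_rot"].T@d/.2).round(3))
E
python3 st.py 0.477 -0.3185 0.06
```

```text
1.1 [ 0.4786 -0.3139  0.0982] [-1.18 -0.38  0.93] -0.0001
[[0.946, 0.324, -0.002], [0.324, -0.946, 0.004], [-0.0, -0.004, -1.0]]
slide [-0.015  0.02   0.191]
```

Call:
carry_out(hand=[0,0,0,0,0], slide=[[-0.015,0.02,0.1],[-0.015,0.02,0.2],[-0.015,0.02,0.28],[-0.015,0.02,0.28],[-0.015,0.02,0.28]], roll=[0,0,0,0,0])

```text
t: 1.6
eef_pos: [0.4768, -0.3187, 0.0425]
ee_rot: [[0.946, 0.324, -0.002], [0.324, -0.946, 0.004], [-0.001, -0.004, -1.0]]
contact_force: [-0.1, 0.3, 1.1]
grip_width: 0.0
```

Call:
carry_out(hand=[0,0,0,0,0], slide=[[0,0,0.01],[0,0,0.02],[0,0,0.03],[0,0,0.035],[0,0,0.035]], roll=[0,0,0,0,0])

```text
t: 2.1
eef_pos: [0.4768, -0.3186, 0.0354]
ee_rot: [[0.946, 0.324, -0.002], [0.324, -0.946, 0.004], [-0.001, -0.005, -1.0]]
contact_force: [0.2, -0.8, 0.2]
grip_width: 0.0003
```

Call:
carry_out(hand=[0,0,0,0], slide=[[0,0,0.005],[0,0,0.01],[0,0,0.01],[0,0,0.01]], roll=[0,0,0,0])

```text
t: 2.5
eef_pos: [0.4768, -0.3186, 0.0334]
ee_rot: [[0.946, 0.324, -0.002], [0.324, -0.946, 0.004], [-0.001, -0.005, -1.0]]
contact_force: [0.2, 0.5, 1.1]
grip_width: 0.0001
```

Call:
carry_out(hand=[0,0,0], slide=[[0,0,0.005],[0,0,0.005],[0,0,0.005]], roll=[0,0,0])

```text
t: 2.8
eef_pos: [0.4768, -0.3187, 0.0326]
ee_rot: [[0.946, 0.324, -0.002], [0.324, -0.946, 0.004], [-0.001, -0.004, -1.0]]
contact_force: [0.1, 0.5, 3.9]
grip_width: -0.0002
```

Call:
carry_out(hand=[0,0,0], slide=[[0,0,0.005],[0,0,0.005],[0,0,0.005]], roll=[0,0,0])

```text
t: 3.1
eef_pos: [0.4769, -0.3188, 0.0321]
ee_rot: [[0.946, 0.324, -0.002], [0.324, -0.946, 0.003], [-0.0, -0.004, -1.0]]
contact_force: [-2.9, 0.3, 9.0]
grip_width: -0.0003
```

At this point the lid is stiff: contact at about 33 mm, then 9 N with almost no give. I'll lift and try a quarter turn round.

Call:
carry_out(hand=[0,0,0,0,0], slide=[[0,0,-0.04],[0.08,0.16,-0.04],[0.155,0.317,-0.04],[0.155,0.317,-0.03],[0.155,0.317,-0.02]], roll=[0,0,0,0,0])

```text
t: 3.6
eef_pos: [0.5267, -0.3688, 0.0353]
ee_rot: [[0.946, 0.324, -0.002], [0.324, -0.946, 0.004], [-0.001, -0.005, -1.0]]
contact_force: [0.3, 0.2, -0.0]
grip_width: -0.0002
```

Call:
carry_out(hand=[0,0,0,0], slide=[[0,0,0.005],[0,0,0.01],[0,0,0.01],[0,0,0.01]], roll=[0,0,0,0])

```text
t: 4.0
eef_pos: [0.5266, -0.3686, 0.0335]
ee_rot: [[0.946, 0.324, -0.002], [0.324, -0.946, 0.004], [-0.001, -0.004, -1.0]]
contact_force: [0.8, -0.0, -0.2]
grip_width: -0.0
```

Call:
carry_out(hand=[0,0,0], slide=[[0,0,0.005],[0,0,0.005],[0,0,0.005]], roll=[0,0,0])

```text
t: 4.3
eef_pos: [0.5266, -0.3685, 0.0327]
ee_rot: [[0.946, 0.324, -0.002], [0.324, -0.946, 0.004], [-0.001, -0.004, -1.0]]
contact_force: [0.4, 0.1, 0.4]
grip_width: 0.0
```

Call:
carry_out(hand=[0,0,0], slide=[[0,0,0.005],[0,0,0.005],[0,0,0.005]], roll=[0,0,0])

```text
t: 4.6
eef_pos: [0.5266, -0.3685, 0.0316]
ee_rot: [[0.946, 0.324, -0.002], [0.324, -0.946, 0.004], [-0.001, -0.004, -1.0]]
contact_force: [-0.1, -0.0, 1.7]
grip_width: -0.0003
```

Call:
carry_out(hand=[0,0,0], slide=[[0,0,0.004],[0,0,0.004],[0,0,0.004]], roll=[0,0,0])

```text
t: 4.9
eef_pos: [0.5267, -0.3685, 0.0309]
ee_rot: [[0.946, 0.324, -0.002], [0.324, -0.946, 0.004], [-0.001, -0.004, -1.0]]
contact_force: [1.2, -0.0, 1.5]
grip_width: 0.0004
```

It yields softly here, with about 2 mm of dip at about 1.5 N, so it rocks. I'll dip a bit more to be sure.

Call:
carry_out(hand=[0,0,0], slide=[[0,0,0.004],[0,0,0.004],[0,0,0.004]], roll=[0,0,0])

```text
t: 5.2
eef_pos: [0.5267, -0.3686, 0.0305]
ee_rot: [[0.946, 0.324, -0.002], [0.324, -0.946, 0.004], [-0.0, -0.004, -1.0]]
contact_force: [-1.8, 2.7, 8.4]
grip_width: 0.0001
```

```bash
python3 - <<'E'
from plant import *
import numpy as np
from h import *
d=read_camera("scene"); np.savez("scene2.npz",**d); np.savez("top2.npz",**read_camera("top"))
for n in("scene2","scene","top2","top"):
    C=cloud(n); g=np.linalg.norm(C[:,:,:2]-[.527,-.3185],axis=2); m=(g<.058)&(C[:,:,2]>.02)&(C[:,:,2]<.042); q=C[m]
    A=np.c_[q[:,:2]-[.527,-.3185],np.ones(len(q))]; print(n,m.sum(),np.linalg.lstsq(A,q[:,2],rcond=None)[0].round(4))
E
python3 st.py .527 -.3185 .04
```

```text
scene2 925 [-0.0249  0.0486  0.0344]
scene 1071 [-0.0039  0.0002  0.0342]
top2 343 [-0.0147  0.05    0.0332]
top 964 [ 0.0007 -0.0004  0.0334]
5.3 [ 0.5267 -0.3686  0.0306] [-2.16  2.66  7.65] 0.0003
[[0.946, 0.324, -0.002], [0.324, -0.946, 0.004], [-0.0, -0.004, -1.0]]
slide [ 0.083 -0.237 -0.046]
```

Depth confirms it: the lid is tilted about 0.05 rad under the press. Now I'll lift and move to the centre.

Call:
carry_out(hand=[0,0,0,0,0], slide=[[0,0,-0.05],[0.04,-0.12,-0.05],[0.083,-0.237,-0.05],[0.083,-0.237,-0.03],[0.083,-0.237,-0.02]], roll=[0,0,0,0,0])

```text
t: 5.8
eef_pos: [0.5272, -0.3183, 0.035]
ee_rot: [[0.946, 0.325, -0.001], [0.325, -0.946, 0.003], [-0.0, -0.004, -1.0]]
contact_force: [-0.5, -0.5, 0.2]
grip_width: -0.0001
```

Call:
carry_out(hand=[0,0,0,0], slide=[[0,0,0.005],[0,0,0.01],[0,0,0.012],[0,0,0.012]], roll=[0,0,0,0])

```text
t: 6.2
eef_pos: [0.5273, -0.319, 0.0332]
ee_rot: [[0.946, 0.324, -0.001], [0.324, -0.946, 0.003], [-0.0, -0.003, -1.0]]
contact_force: [-3.0, 2.3, 8.1]
grip_width: -0.0003
```

Call:
carry_out(hand=[0,0,0,0], slide=[[0,0,0.003],[0,0,0.006],[0,0,0.006],[0,0,0.006]], roll=[0,0,0,0])

```text
t: 6.6
eef_pos: [0.5273, -0.3193, 0.0326]
ee_rot: [[0.946, 0.324, -0.001], [0.324, -0.946, 0.003], [0.0, -0.003, -1.0]]
contact_force: [-2.0, 4.6, 8.9]
grip_width: -0.0001
```

Call:
carry_out(hand=[0,0,0,0], slide=[[0,0,0.004],[0,0,0.008],[0,0,0.01],[0,0,0.01]], roll=[0,0,0,0])

```text
t: 7.0
eef_pos: [0.5274, -0.3195, 0.0312]
ee_rot: [[0.946, 0.323, -0.001], [0.323, -0.946, 0.004], [0.001, -0.004, -1.0]]
contact_force: [-2.9, 6.6, 8.4]
grip_width: -0.0004
```

Call:
carry_out(hand=[0,0,0,0], slide=[[0,-0.002,0.004],[0,-0.004,0.008],[0,-0.005,0.01],[0,-0.005,0.01]], roll=[0,0,0,0])

```text
t: 7.4
eef_pos: [0.5274, -0.3194, 0.03]
ee_rot: [[0.946, 0.323, 0.0], [0.323, -0.946, 0.003], [0.001, -0.003, -1.0]]
contact_force: [-2.1, 1.5, 9.6]
grip_width: 0.0003
```

Call:
carry_out(hand=[0,0,0,0], slide=[[0,0,0.004],[0,0,0.008],[0,0,0.01],[0,0,0.01]], roll=[0,0,0,0])

```text
t: 7.8
eef_pos: [0.5276, -0.3198, 0.0299]
ee_rot: [[0.947, 0.322, 0.001], [0.322, -0.947, 0.003], [0.002, -0.002, -1.0]]
contact_force: [-9.3, 11.4, 27.0]
grip_width: 0.0001
```

Hard stop at 29.9 mm with 27 N. I'll ease to a moderate hold and verify with the cameras.

Call:
carry_out(hand=[0,0,0,0,0], slide=[[0,0,0.007],[0,0,0.007],[0,0,0.007],[0,0,0.007],[0,0,0.007]], roll=[0,0,0,0,0])

```text
t: 8.3
eef_pos: [0.5276, -0.3198, 0.0299]
ee_rot: [[0.947, 0.322, 0.001], [0.322, -0.947, 0.003], [0.002, -0.003, -1.0]]
contact_force: [-8.4, 10.9, 22.4]
grip_width: 0.0002
```

```bash
python3 - <<'E'
from plant import *
import numpy as np
from h import *
for n in("scene","top"):
    d=read_camera(n); np.savez(n+"3.npz",**d); cv2.imwrite(f"pics/{n}3.png",d["img"][:,:,::-1])
    C=cloud(n+"3")
    for c in ([.527,-.3185],[.5667,-.094],[.6025,.093],[.551,.3335]):
        g=np.linalg.norm(C[:,:,:2]-c,axis=2); m=(g<.058)&(C[:,:,2]>.02)&(C[:,:,2]<.038); q=C[m]
        A=np.c_[q[:,:2]-c,np.ones(len(q))]
        s=np.linalg.lstsq(A,q[:,2],rcond=None)[0]; k=abs(A@s-q[:,2])<.002
        print(n,m.sum(),np.linalg.lstsq(A[k],q[k,2],rcond=None)[0].round(4))
E
python3 st.py; sleep 0; python3 st.py
```

```text
scene 785 [ 0.0009 -0.0017  0.0308]
scene 903 [-0.0018  0.0049  0.0305]
scene 789 [ 0.0013 -0.002   0.0303]
scene 587 [-0.0036 -0.0016  0.0302]
top 275 [-0.0086  0.029   0.0294]
top 939 [-0.0058 -0.0057  0.0301]
top 956 [-0.0035 -0.0011  0.0299]
top 958 [ 0.     -0.0065  0.0301]
8.4 [ 0.5276 -0.3198  0.0299] [-8.61 11.42 23.08] -0.0001
[[0.947, 0.322, 0.001], [0.322, -0.947, 0.003], [0.002, -0.003, -1.0]]
8.4 [ 0.5276 -0.3198  0.0299] [-8.61 11.42 23.08] -0.0001
[[0.947, 0.322, 0.001], [0.322, -0.947, 0.003], [0.002, -0.003, -1.0]]
```

View pics/scene3.png

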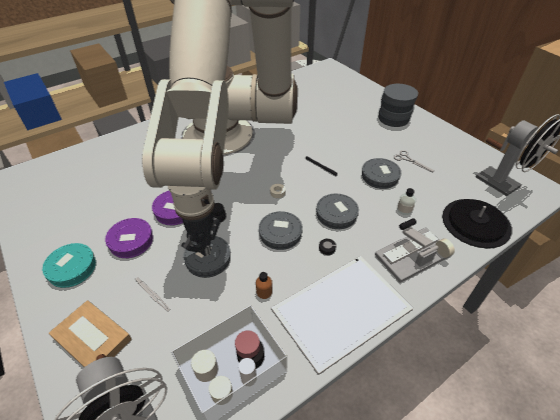

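The scene view shows the tip on the can's lid at (207,255), everything else undisturbed, and the lid level and 3.4 mm lower. The top fit disagrees, with a slope of 0.029, but the arm hides most of the lid there. I'll compare the same pixels before and after.

Run:
```python
from h import *
for n in("top","scene"):
    a,b=cloud(n),cloud(n+"3"); c=np.array([.527,-.3185])
    m=(np.linalg.norm(a[:,:,:2]-c,axis=2)<.055)&(np.linalg.norm(b[:,:,:2]-c,axis=2)<.055)&(b[:,:,2]<.036)&(b[:,:,2]>.02)
    q=b[m][:,:2]-c; dz=(b-a)[m][:,2]*1e3
    print(n,m.sum(),"median dz",np.median(dz).round(2),"std",dz.std().round(2))
    ang=np.degrees(np.arctan2(q[:,1],q[:,0])); r=np.hypot(*q.T)
    for s in range(-180,180,45):
        k=(ang>=s)&(ang<s+45)&(r>.025)
        if k.sum()>5: print(s,k.sum(),np.median(dz[k]).round(2),np.median(b[m][k,2]*1e3).round(2),(dz[k].std()/k.sum()**.5).round(2))
```

```text
top 232 median dz -3.83 std 5.28
-180 77 -4.33 28.52 0.61
-135 6 -2.78 31.74 1.23
45 8 -9.59 27.91 2.55
90 36 -1.16 31.42 0.78
135 81 -3.47 29.92 0.56
scene 665 median dz -3.22 std 2.11
-180 7 -4.28 30.76 0.79
-135 91 -3.37 30.64 0.23
-90 98 -3.36 30.88 0.19
-45 91 -3.04 30.86 0.21
0 88 -2.82 30.88 0.22
45 88 -3.25 30.69 0.24
90 87 -3.32 30.8 0.22
```

The scene view covers the lid almost all round and shows a uniform drop of about 3.2 mm. The lid is level within noise at about 30.8 mm, matching the other three. The top view's few pixels sit along the arm's edge and scatter by 5 mm. The force is steady, so I'm handing in.

```bash
python3 -c "
from plant import *
print(close_job()); o=get_obs(); print(o['t'],o['eef_pos'],o['contact_force'])"
```

```text
the job is handed in; nothing more can be done
None
the job is handed in; nothing more can be done
```

I found the loose lid, pushed it home, and handed in with the shut fingertips still pressing on it. The hand-in returned no verdict.

- **Finding it:** The can at about (0.527, -0.318) stood about 33.5 mm tall; the other three stood about 30 mm. I only pressed this lid. It was stiff at its near edge (9 N, almost no give). A quarter turn round it dipped about 2 mm at about 1.5 N, and the scene camera's depth showed a tilt of about 0.05 rad.
- **Seating it:** I pushed at the centre in small steps until it stopped hard at 29.9 mm.
- **Holding force:** The last readings were about 23 N straight down plus about 14 N sideways. The total, about 27 N, was steady and inside the 2 to 40 N limit.
- **Last checks:** The scene camera showed a drop of about 3.2 mm almost all round the lid. It was level to about 0.002 rad at about 30.8 mm, against 30.2 to 30.5 mm for the others. Nothing else looked moved in that view.
- **One disagreement:** The top camera's fit gave a slope of 0.029 rad. The arm hid most of the lid there and the few visible pixels scattered by 5 mm, so I went with the scene camera and the hard stop.

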